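# Topple a carton into the marking frame and release the plate

## Task

Lay the white carton out for laser marking: push it near its top, on the side with the black disc, so that it topples over where it stands and comes to lie inside the blue frame on the perforated plate, disc upward (touching the blue line is fine). Then press the green button right down and let it go. Use only pushes and touches: do not pick the carton up or shove it along while it stands, do not press the red button, and leave everything else where it is.

Things in the scene. Friction and masses are not known exactly. Their poses are not given: they have to be found in the camera images.
- carton: white carton, 80 (x) x 50 (y) x 140 mm (z), about 0.2 kg, upright on the plate at the +y end of the blue frame. Origin: centre of its underside. Its +y face (80 x 140) bears a black disc and faces out of the frame; its -y bottom edge, over which it tips, stands 14 to 32 mm inside the frame. It tips past balance at 20 degrees, then falls by itself; it grips the plate well.
- carton_center (a point): the middle of the carton, 70 mm from its underside
- carton_disc (a point): centre of the printed black disc (54 mm diameter) on the carton's +y face, 85 mm above its underside
- carton_c1 (a point): corner of the carton's -y face (the face that must end up underneath): -x side, at the underside
- carton_c2 (a point): corner of the same face: +x side, at the underside
- carton_c3 (a point): corner of the same face: -x side, at the top end
- carton_c4 (a point): corner of the same face: +x side, at the top end
- plate: fixed perforated aluminium plate, 270 (x) x 280 (y) x 12 mm. Origin: centre of its underside; top 12 mm above the table. A flat blue line 6 mm wide is painted on it: a frame centred on the plate, 136 x 196 mm inside (x by y), 148 x 208 mm outside. Its y axis runs along the frame towards the end where the carton stands.
- start_box: fixed grey box, 80 x 80 x 50 mm, on the table at the right of the plate, with the green push button in the middle of its top; origin at the centre of its underside. The green and the red box may stand either way round.
- start_button_top (a point): centre of the top face of the green button (34 mm diameter), which is pressed straight down
- start_button (a joint): travel of the green button: 0 released, 0.006 m fully down; a spring pushes it back, about 4 N when fully down; it counts as pressed beyond 0.004
- stop_box: fixed grey box of the same size with the red push button; origin at the centre of its underside
- stop_button_top (a point): centre of the top face of the red button, which must not be pressed
- stop_button (a joint): travel of the red button: 0 released, 0.006 m fully down
- block_a: black plastic part, 36 x 56 x 20 mm, lying loose on the plate outside the blue frame on the frame's -x side; origin at the centre of its underside
- block_b: black plastic part like block_a, on the frame's +x side; origin at the centre of its underside
- brown_box: brown cardboard box 70 x 70 x 110 mm standing beyond the plate, at the left; origin at the centre of its underside
- jar: amber jar, 60 mm diameter, 85 mm high, beyond the plate; origin at the centre of its underside
- mouse: black computer mouse, 100 x 60 x 34 mm, on a blue pad at the left; origin at the centre of its underside
- screwdriver: screwdriver lying on the table at the left, its length along its own x; origin on its axis line, at the underside
Things that resemble listed ones, but are neither listed nor needed, are in the scene too. Leave any pink look-alike of the start_box alone.

How it is judged:
By the outcome, as a careful person would: the job done as asked, in the order asked, and still so for the second after the job is handed in, with the robot touching nothing.
It also fails if it takes over 45 s, if anything falls off the work surface, if the arm or the gripper's body presses on something with over 40 N, if the wrist force passes 120 N, or if a joint passes its speed limit or range.

## Robot

A 6-joint arm with a two-finger parallel gripper is mounted at the origin on the work surface. World frame = base frame: x ahead of the robot, y to its left, z up, the work surface at z = 0. Lengths are in m, angles in rad, forces in N, time in s.
With the tool pointing down it reaches from about 0.25 to 0.775 m from the base axis. Payload 4 kg.
Tool frame: the origin (TCP) lies midway between the tips of the shut fingers; the grasp point (between the pads) lies 19 mm behind it; z points along the fingers, y is the direction in which the jaws open and shut (so a half turn about z gives the same grasp; the last joint's range is limited). The gripper opens to 94 mm and grips with 3 to 60 N. Pads are 16 mm wide; open, the fingers measure 119 mm over their backs; the gripper's body (75 mm by 177 mm) begins 78 mm behind the grasp point.
Start: joints at [1.205, 0.087, 1.371, -0, 1.684, -0.103], TCP at [0.143, 0.531, 0.206] pointing down, gripper open.
Joint ranges: [-3.1, 3.1], [-0.76, 2.03], [0.27, 2.55], [-1.08, 4.22], [0.17, 2.65], [-2.57, 2.57]. Speed limits (rad/s): [2.79, 2.79, 3.14, 3.14, 3.14, 3.14].

## Interface

Orientations are given as [roll, pitch, yaw] about the fixed x, y, z axes, in that order (R = Rz(yaw) Ry(pitch) Rx(roll)).
In Python, from bench import get_obs, snapshot, ticket gives the robot as it stands.
- The arm moves only by the shell command python3 -m creep 'ROWS' [OPENING]. ROWS is JSON, a list that holds one entry, the list of rows, each a list of 4 numbers: the shift along the tool's x, y, z in mm, then the turn about the tool's z in degrees. A call has 1 to 8 rows; each row shifts and turns the commanded pose from where the row before left it, along the tool's axes as they then stand; what a row does not reach is not made up. A row lasts 1/8 s, in which the tool goes at most 62.5 mm and 10.7 degrees, less where a joint would pass 70% of its speed; a pose out of reach is approached as far as the arm can. A call with a gripper value outside its range is refused whole. OPENING is the opening, from 0 (shut) to 1 (fully open), set as the call begins (- or left out, the last holds). The fingers move at their own pace and stop on an object; the grip force is fixed at half the most. Time passes only in rows, so rows that do not move let the fingers close. It gives the time, the measured TCP pose, the force and the opening at its end, in the units of the state.
- get_obs(): the state, without advancing time (a new reading comes with each control period).
- snapshot(name): name is "side" or "top"; returns a dict with "color" (480x640x3 uint8, red, green, blue), "depth" (480x640 float32, m along the optical axis (not along the pixel's ray), 0 where there is no reading), "fx", "fy", "cx", "cy" (pixels), "extrinsics" (4x4, takes a point from world to camera coordinates). Camera axes: x right, y down, z forward; pixel columns grow to the right and rows downward; lengths in m; the calibration is good to about 2 mm. A picture is of the moment at which its call begins.
- ticket.close_job(): hands the job in, once; it reports no verdict.
The state is a dict: "time": time; "joint_positions": joint angles; "qvel": joint speeds; "joint_torque": joint torques, N m; "tool_pos": TCP position; "ee_rot": TCP orientation; "wrist_force": force on the tool from outside, world axes, zero at the start; "wrist_torque": the same for the moment, N m; "width": finger opening in m.
Only numpy, scipy, OpenCV 4.12 (cv2) and the standard library are available. Lean on these libraries where they do the work, as an engineer would, in place of code of your own. Each camera call takes 0.05 s, during which the arm holds its last target. There are 200 camera calls.

## Working session

There is one attempt and no reset: what is moved stays moved. The work goes in short steps, Python scripts to look and compute and a shell command to move; the robot and the scene stay as the last step left them, time stands still between calls to the robot, and variables do not carry over. Pictures are saved under pics/ and viewed, on a budget of 10 in all, crops included, one or two more only if the job needs it, and the job is handed in when it is done.

```bash
mkdir -p pics; ls; python3 - <<'E'
from bench import get_obs,snapshot
import cv2,pickle,numpy as np
o=get_obs();print(o)
for n in("top","side"):
    s=snapshot(n);pickle.dump(s,open(n+"0.pkl","wb"))
    cv2.imwrite(f"pics/{n}0.png",s["color"][:,:,::-1]);print(n,s["fx"],s["cx"],s["cy"],np.round(s["extrinsics"],3).tolist())
E
```

```text
pics
{'time': 0.0, 'joint_positions': array([ 1.20491175e+00,  8.79344788e-02,  1.37221481e+00, -9.08183718e-06,
        1.68355721e+00, -1.03082432e-01]), 'qvel': array([ 0.00030189,  0.00103512,  0.00019742,  0.00099269,  0.00068896,
       -0.00047026]), 'joint_torque': array([ 5.25100422e-04, -3.40179455e+01, -3.02434051e+01,  7.18781655e-02,
        3.29094124e-02, -1.51371523e-04]), 'tool_pos': array([0.14269291, 0.5306249 , 0.20433537]), 'ee_rot': array([-3.13948909e+00, -2.08536891e-04,  2.87878927e+00]), 'wrist_force': array([ 0.71620301, -0.48304459,  0.66885448]), 'wrist_torque': array([ 0.06590357, -0.00393705,  0.00202622]), 'width': 0.09392371699991704}
top 567.4907698422273 321.11366787921065 243.82118432040212 [[-0.024, -1.0, -0.006, 0.026], [-0.989, 0.025, -0.147, 0.554], [0.147, 0.003, -0.989, 1.377], [0.0, 0.0, 0.0, 1.0]]
side 605.8195133998294 307.07153265911927 237.6864820397107 [[0.852, -0.523, -0.006, -0.461], [-0.398, -0.641, -0.656, 0.316], [0.339, 0.562, -0.754, 1.433], [0.0, 0.0, 0.0, 1.0]]
```

View pics/top0.png

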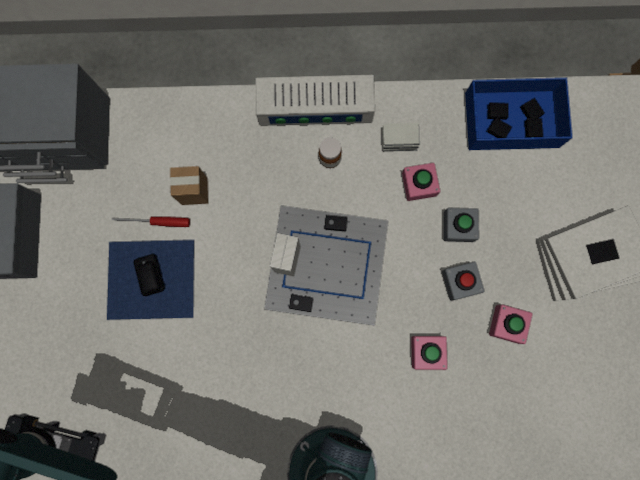

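View pics/side0.png

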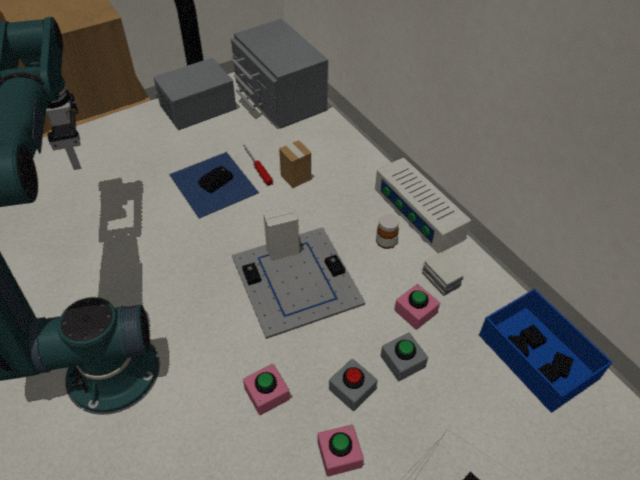

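Top view: the carton is at (284,253) at the left (+y) end of the blue frame (285-370, 232-298). Its disc faces left, out of sight. 

Green button candidates:
- grey box (463,222) — this is the start box
- pink boxes (423,178), (430,352), (514,323) — look-alikes
- green lamps on the rack

The red button on its grey box is at (466,281).

```bash
cat > h.py <<'E'
import numpy as np,cv2,pickle
def ray(s,uv,z):
    T=s["extrinsics"];R,t=T[:3,:3],T[:3,3];c=-R.T@t
    uv=np.atleast_2d(uv).astype(float)
    d=np.c_[(uv[:,0]-s["cx"])/s["fx"],(uv[:,1]-s["cy"])/s["fy"],np.ones(len(uv))]@R
    return c+d*((z-c[2])/d[:,2])[:,None]
def cloud(s):
    v,u=np.mgrid[:480,:640];d=s["depth"]
    p=np.stack([(u-s["cx"])/s["fx"]*d,(v-s["cy"])/s["fy"]*d,d],-1)
    T=s["extrinsics"];return (p-T[:3,3])@T[:3,:3]
def rect(P):
    r=cv2.minAreaRect((P[:,:2]*1000).astype(np.float32));return np.round(r[0],1),np.round(r[1],1),round(r[2],1)
E
python3 - <<'E'
from h import *
for n in("top","side"):
    s=pickle.load(open(n+"0.pkl","rb"));hsv=cv2.cvtColor(s["color"],cv2.COLOR_RGB2HSV);C=cloud(s)
    H,S,V=[hsv[...,i].astype(int) for i in range(3)]
    box=np.zeros((480,640),bool)
    if n=="top": box[200:330,260:392]=1
    else: box[205:340,228:370]=1
    m=(abs(H-110)<15)&(S>90)&box
    v,u=np.nonzero(m);P=ray(s,np.c_[u,v],.012);print(n,"frame",len(u),rect(P))
    m=box&(C[...,2]>.135)&(C[...,2]<.17);v,u=np.nonzero(m)
    P=ray(s,np.c_[u,v],.152);print(" carton top",len(u),np.median(C[m][:,2]),rect(P),P.mean(0))
    m=box&(C[...,2]<.03)&(C[...,2]>.006);P=C[m]
    v,u=np.nonzero(box&(V<60)); 
    for nm,mm in(("green",(abs(H-65)<20)&(S>110)),("red",((H<8)|(H>172))&(S>170))):
        k,l,st,ce=cv2.connectedComponentsWithStats(mm.astype(np.uint8))
        for i in range(1,k):
            if st[i,4]>40:
                z=np.median(C[l==i][:,2]);top=(l==i);print(" ",nm,ce[i].round(),st[i,4],"z",z.round(4),ray(s,ce[i],.065).round(4)[0])
    k,l,st,ce=cv2.connectedComponentsWithStats((box&(V<45)).astype(np.uint8))
    for i in range(1,k):
        if st[i,4]>60:
            print("  dark",ce[i].round(),st[i,4],rect(ray(s,np.argwhere(l==i)[:,::-1],.032)))
    if n=="top":
        c=np.array([284,253]);im=cv2.resize(s["color"][195:335,255:395,::-1],None,fx=4,fy=4,interpolation=2)
        im2=cv2.resize(s["color"][190:310,430:500,::-1],None,fx=4,fy=4,interpolation=2)
        out=np.zeros((560,800,3),np.uint8);out[:560,:560]=im;out[:480,560:800]=im2[:,:240];cv2.imwrite("pics/crop.png",out)
E
```

```text
top frame 398 (array([5.069e+02, 2.000e-01]), array([206.9, 146.8]), 80.5)
 carton top 777 0.15249043707802776 (array([522.5,  97.3]), array([51.7, 81.2]), 76.4) [0.52251373 0.09754455 0.152     ]
  green [304. 120.] 49 z 0.0525 [0.871  0.0491 0.065 ]
  green [327. 119.] 45 z 0.0508 [ 0.8711 -0.01    0.065 ]
  green [350. 118.] 48 z 0.0532 [ 0.8711 -0.0695  0.065 ]
  green [280. 120.] 47 z 0.0521 [0.8714 0.1083 0.065 ]
  green [423. 177.] 158 z 0.0725 [ 0.7125 -0.2467  0.065 ]
  green [464. 221.] 160 z 0.0725 [ 0.5982 -0.3427  0.065 ]
  green [516. 324.] 167 z 0.0724 [ 0.3459 -0.4502  0.065 ]
  green [432. 352.] 147 z 0.0722 [ 0.2827 -0.2453  0.065 ]
  red [170. 221.] 330 z 0.0236 [0.6169 0.3859 0.065 ]
  red [466. 279.] 151 z 0.0725 [ 0.4552 -0.3387  0.065 ]
  dark [336. 223.] 278 (array([608.7, -24.5]), array([54.3, 36.1]), 82.7)
  dark [301. 303.] 279 (array([410.3,  66.9]), array([54.3, 35.7]), 79.2)
side frame 328 (array([510.4,   1.6]), array([206.8, 242.4]), 80.6)
 carton top 606 0.15197917634730207 (array([520.4,  92.1]), array([67.5, 83.4]), 76.9) [0.52035286 0.09268927 0.152     ]
  green [386. 191.] 48 z 0.0518 [0.8657 0.0972 0.065 ]
  green [399. 204.] 50 z 0.0478 [0.8656 0.0376 0.065 ]
  green [412. 217.] 51 z 0.0468 [ 0.8652 -0.0212  0.065 ]
  green [425. 230.] 52 z 0.0484 [ 0.8656 -0.0796  0.065 ]
  green [419. 297.] 161 z 0.0722 [ 0.7126 -0.2449  0.065 ]
  green [405. 347.] 189 z 0.0724 [ 0.5984 -0.3401  0.065 ]
  green [265. 380.] 208 z 0.072 [ 0.2823 -0.2428  0.065 ]
  green [340. 442.] 250 z 0.0718 [ 0.3467 -0.4476  0.065 ]
  red [263. 173.] 160 z 0.0241 [0.6032 0.3494 0.065 ]
  red [353. 376.] 198 z 0.0724 [ 0.4558 -0.3363  0.065 ]
  dark [335. 266.] 254 (array([607. , -30.2]), array([63.9, 37.9]), 83.5)
  dark [251. 274.] 247 (array([407.5,  61.3]), array([65.1, 35.1]), 80.2)
```

View pics/crop.png

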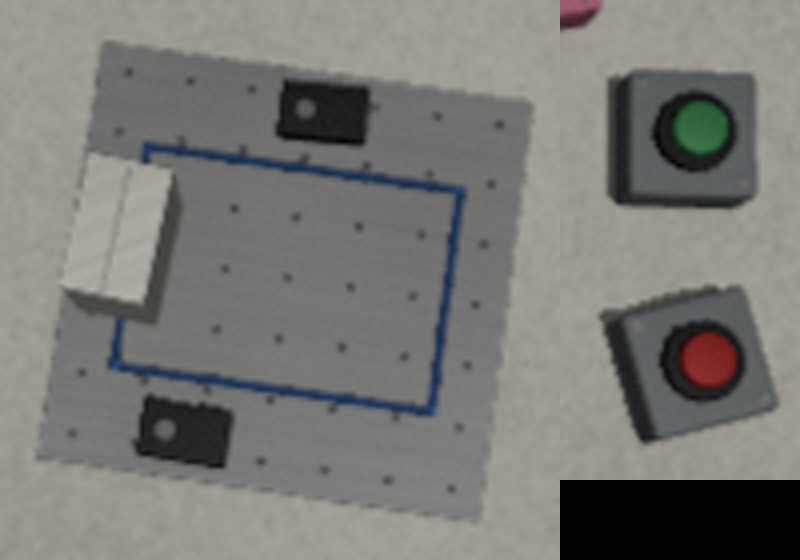

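The crop confirms the choice: the carton is at the +y end of the frame, and the green-capped grey box stands well away from the red one. In plate coordinates the carton's tipping edge is about 25 mm inside the frame, which agrees with the 14–32 mm given. Tool -y already lies within 1.5° of the push direction, so I'm setting out.

```bash
python3 -m creep '[[[-48,-25,0,-1.5],[-48,-25,0,0],[-48,-25,0,0],[-48,-25,0,0],[-48,-25,0,0],[-48,-25,0,0],[-48,-25,0,0],[-48,-25,0,0]]]' 0
cat >> h.py <<'E'
def togo(o,tgt):
    from scipy.spatial.transform import Rotation as Ro
    R=Ro.from_euler("xyz",o["ee_rot"]).as_matrix()
    return (R.T@(np.array(tgt)-o["tool_pos"])*1000).round(1), np.degrees(o["ee_rot"]).round(2)
E
python3 - <<'E'
from h import *;from bench import get_obs
o=get_obs();print(o["tool_pos"],togo(o,[.5384,.163,.204]),o["width"])
E
```

```text
time: 1.1
tool_pos: [0.4693, 0.2442, 0.205]
ee_rot: [-3.141, -0.001, 2.905]
wrist_force: [0.2, 0.3, 0.7]
width: 0.0173
[0.46926902 0.24419221 0.20501303] (array([-86.2, -62.7,   1. ]), array([-1.7999e+02, -4.0000e-02,  1.6644e+02])) 0.01733838636968828
```

```bash
python3 -m creep '[[[-43,-31,0,0],[-43,-31,0,0],[0,0,26,0],[0,0,26,0],[0,0,26,0],[0,0,0,0]]]' 0
python3 - <<'E'
from h import *;from bench import get_obs,snapshot
o=get_obs();print(o["tool_pos"],togo(o,[.5384,.163,.127]),o["width"])
a=snapshot("top")["color"][180:330,220:395,::-1];b=snapshot("side")["color"][150:300,220:395,::-1]
cv2.imwrite("pics/c1.png",cv2.resize(np.hstack([a,b]),(790,338)))
E
```

```text
time: 1.85
tool_pos: [0.5354, 0.1647, 0.1243]
ee_rot: [-3.139, -0.006, 2.905]
wrist_force: [0.5, 0.7, 0.1]
width: 0.0005
[0.53537228 0.16471133 0.12427519] (array([-3.3, -1. , -2.7]), array([-179.84,   -0.35,  166.43])) 0.0005140355155683666
```

View pics/c1.png

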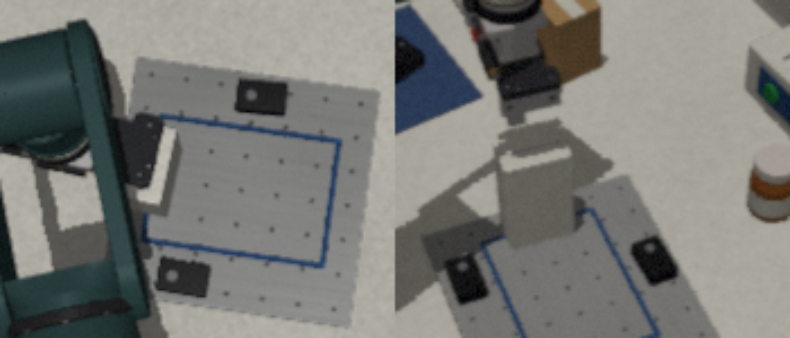

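The fingers stand behind the disc side and are centred on the carton, about 30 mm off it. Pushing along tool -y.

```bash
python3 -m creep '[[[-3,-8,0,0],[0,-10,0,0],[0,-8,0,0],[0,-8,0,0],[0,-8,0,0],[0,-8,0,0],[0,-8,0,0],[0,-8,0,0]]]' 0
python3 - <<'E'
from h import *;from bench import get_obs,snapshot
o=get_obs();print(o["tool_pos"],o["wrist_force"])
s=snapshot("side");C=cloud(s);m=np.zeros((480,640),bool);m[205:340,228:370]=1
a=s["color"][150:300,220:395,::-1];cv2.imwrite("pics/c2.png",cv2.resize(a,None,fx=3,fy=3))
E
```

```text
time: 2.95
tool_pos: [0.5247, 0.0998, 0.1274]
ee_rot: [-3.141, -0.0, 2.905]
wrist_force: [0.5, 0.0, -0.3]
width: 0.0008
[0.52466627 0.09976933 0.12739529] [ 0.50190305  0.04089846 -0.27623167]
```

View pics/c2.png

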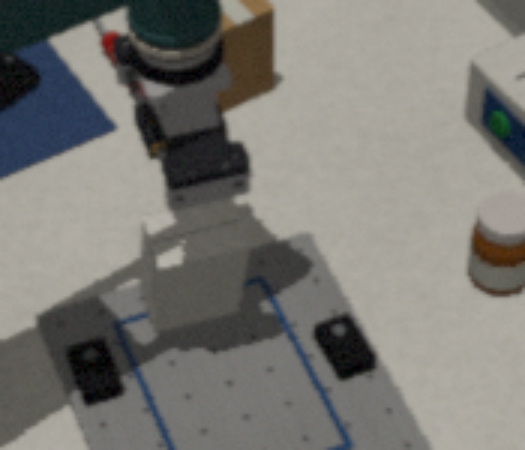

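The carton is tilting cleanly about its -y edge, which hasn't slid. Continuing past balance, then waiting, then backing off and up.

```bash
python3 -m creep '[[[0,-8,0,0],[0,-8,0,0],[0,-6,0,0],[0,0,0,0],[0,0,0,0],[0,0,0,0],[0,0,0,0],[0,0,-20,0]]]' 0
python3 - <<'E'
from h import *;from bench import get_obs,snapshot
o=get_obs();print(o["tool_pos"],o["wrist_force"])
s=snapshot("side");a=s["color"][150:300,220:395,::-1];cv2.imwrite("pics/c3.png",cv2.resize(a,None,fx=3,fy=3))
E
```

```text
time: 4.0
tool_pos: [0.5184, 0.079, 0.1457]
ee_rot: [-3.14, -0.004, 2.905]
wrist_force: [0.3, -0.6, -0.3]
width: 0.0005
[0.51841303 0.07904943 0.14573472] [ 0.31638453 -0.63966221 -0.32129538]
```

View pics/c3.png

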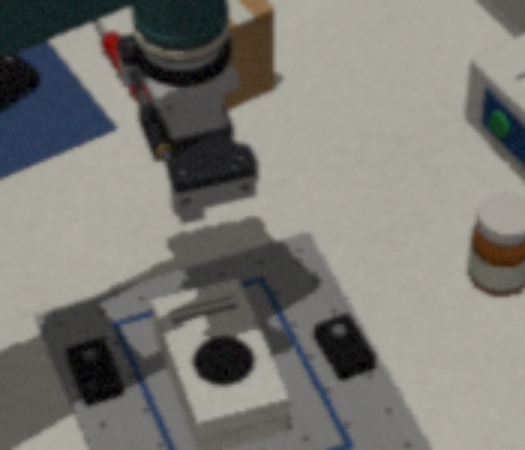

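The carton lies disc up, with margin to the blue line. Now to the green button.

```bash
python3 -m creep '[[[-5,-10,-20,0],[-20,-45,-20,0],[-24,-52,0,0],[-24,-52,0,0],[-24,-52,0,0],[-24,-52,0,0],[-24,-52,0,0],[-24,-52,0,0]]]' 0
python3 - <<'E'
from h import *;from bench import get_obs,snapshot
for n,p in(("top",(464,221)),("side",(405,347))):
    s=pickle.load(open(n+"0.pkl","rb"));hsv=cv2.cvtColor(s["color"],cv2.COLOR_RGB2HSV).astype(int)
    m=(abs(hsv[...,0]-65)<20)&(hsv[...,1]>110);k,l=cv2.connectedComponents(m.astype(np.uint8))
    q=np.argwhere(l==l[p[1],p[0]])[:,::-1];print(n,rect(ray(s,q,.0725)),cloud(s)[p[1]-3:p[1]+3,p[0]-3:p[0]+3].mean((0,1)))
o=get_obs();print(o["tool_pos"],togo(o,[.599,-.339,.1]))
s=snapshot("top");C=cloud(s);hsv=cv2.cvtColor(s["color"],cv2.COLOR_RGB2HSV).astype(int)
u=np.zeros((480,640),bool);u[200:335,260:395]=1
m=u&(C[...,2]>.05)&(C[...,2]<.075);q=np.argwhere(m)[:,::-1];print("carton",rect(ray(s,q,.062)),np.median(C[m][:,2]))
m=u&(abs(hsv[...,0]-110)<15)&(hsv[...,1]>90);print("frame",rect(ray(s,np.argwhere(m)[:,::-1],.012)))
a=s["color"][190:340,260:400,::-1];b=snapshot("side")["color"][210:400,240:450,::-1]
cv2.imwrite("pics/c4.png",np.hstack([cv2.resize(a,(380,407)),cv2.resize(b,(415,407))]))
E
```

```text
time: 5.05
tool_pos: [0.5984, -0.3192, 0.1872]
ee_rot: [3.141, 0.0, 2.905]
wrist_force: [0.9, 0.1, 0.4]
width: 0.0007
top (array([ 596.7, -341. ]), array([31.9, 32.9]), 86.6) [ 0.59908808 -0.33843644  0.07353188]
side (array([ 594.8, -343.5]), array([39.3, 34.2]), 51.9) [ 0.5788552  -0.35447575  0.10680886]
[ 0.59835892 -0.31921733  0.18721346] (array([ -5.2, -19.1,  87.2]), array([1.7999e+02, 3.0000e-02, 1.6645e+02]))
carton (array([500.4,   3.7]), array([139.8,  81. ]), 76.5) 0.06279958001144842
frame (array([5.069e+02, 2.000e-01]), array([206.9, 146.8]), 80.5)
```

View pics/c4.png

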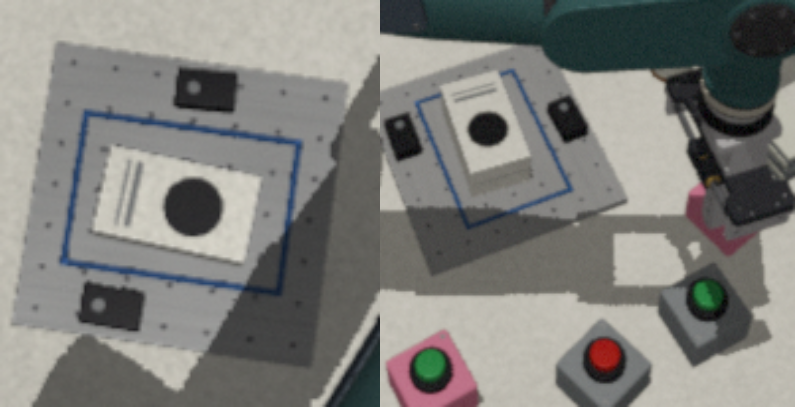

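The carton is entirely inside the frame: its centre is about 7 mm off the frame's, with a 4° yaw. The blocks are unmoved. The green button's top is at about (0.5965, -0.341, 0.0725), so I'm descending over it.

```bash
python3 -m creep '[[[-3,-22,0,0],[0,0,30,0],[0,0,30,0],[0,0,30,0],[0,0,15,0],[0,0,0,0]]]' 0
python3 - <<'E'
from h import *;from bench import get_obs,snapshot
o=get_obs();print(o["tool_pos"],togo(o,[.5965,-.341,.066]),o["wrist_force"])
a=snapshot("top")["color"][180:300,400:520,::-1];b=snapshot("side")["color"][280:400,330:450,::-1]
cv2.imwrite("pics/c5.png",cv2.resize(np.hstack([a,b]),(800,400)))
E
```

```text
time: 5.9
tool_pos: [0.5952, -0.3388, 0.0815]
ee_rot: [3.141, -0.002, 2.906]
wrist_force: [-0.2, -0.3, 0.2]
width: 0.0005
[ 0.59519867 -0.33881014  0.08145817] (array([-1.8, -1.8, 15.5]), array([ 1.7995e+02, -1.2000e-01,  1.6648e+02])) [-0.16054825 -0.2967677   0.18258241]
```

View pics/c5.png

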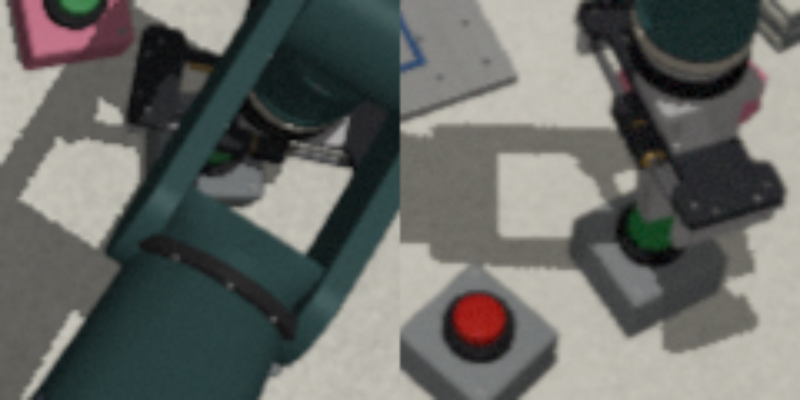

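The fingertips are right over the green cap. Pressing down in small steps, watching the force.

```bash
python3 -m creep '[[[-1,-1,5,0],[0,0,4,0],[0,0,3,0],[0,0,2,0],[0,0,0,0]]]' 0
```

```text
time: 6.62
tool_pos: [0.5967, -0.3409, 0.0689]
ee_rot: [-3.141, 0.001, 2.905]
wrist_force: [0.1, 0.1, 3.1]
width: 0.0007
```

```bash
python3 -m creep '[[[0,0,2,0],[0,0,1,0],[0,0,0,0]]]' 0; python3 -m creep '[[[0,0,1,0],[0,0,1,0],[0,0,0,0]]]' 0
```

```text
time: 7.0
tool_pos: [0.5967, -0.3409, 0.0663]
ee_rot: [-3.141, 0.001, 2.905]
wrist_force: [-0.7, 0.8, 4.3]
width: 0.0002
time: 7.38
tool_pos: [0.5968, -0.3409, 0.0662]
ee_rot: [-3.141, 0.002, 2.905]
wrist_force: [-2.2, 1.5, 10.5]
width: 0.0005
```

The button is on its stop: z stays at 0.066 while the force has risen to 10.5 N. Releasing and lifting clear.

```bash
python3 -m creep '[[[0,0,-8,0],[0,0,-20,0],[0,0,-30,0],[0,0,-40,0],[0,40,-20,0],[0,50,0,0],[0,0,0,0],[0,0,0,0]]]' 0
python3 - <<'E'
from h import *;from bench import get_obs,snapshot
print(get_obs()["tool_pos"],get_obs()["wrist_force"])
s=snapshot("top");C=cloud(s);u=np.zeros((480,640),bool);u[200:335,260:395]=1
m=u&(C[...,2]>.05)&(C[...,2]<.075);print("carton",rect(ray(s,np.argwhere(m)[:,::-1],.062)))
s=snapshot("side");C=cloud(s);hsv=cv2.cvtColor(s["color"],cv2.COLOR_RGB2HSV).astype(int)
m=(abs(hsv[...,0]-65)<20)&(hsv[...,1]>110);m[:,:375]=0;m[:325]=0;print("button z",np.median(C[m][:,2]),m.sum())
cv2.imwrite("pics/end.png",s["color"][:,:,::-1])
E
```

```text
time: 8.38
tool_pos: [0.6174, -0.2534, 0.1813]
ee_rot: [-3.141, -0.001, 2.905]
wrist_force: [0.7, -0.2, 0.1]
width: 0.0005
[ 0.61735884 -0.25344612  0.18129114] [ 0.67731209 -0.24319128  0.1403052 ]
carton (array([500.4,   3.7]), array([139.7,  81. ]), 76.5)
button z 0.07188850325341406 195
```

View pics/end.png

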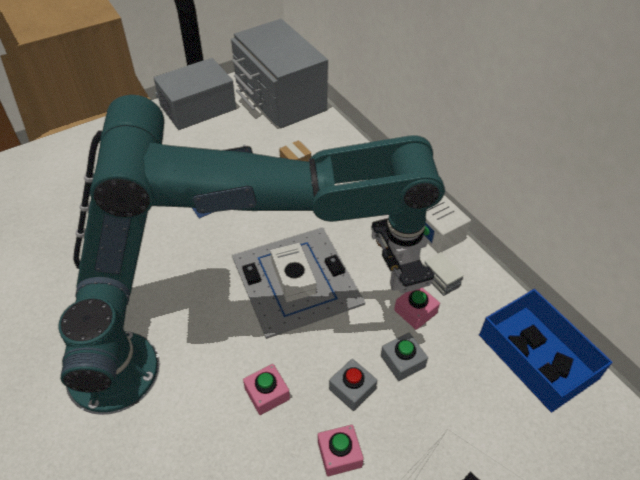

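The final view shows the carton at (293,270) lying disc up inside the frame. The green button at (405,347) is back up and the arm is clear of everything.

```bash
python3 -c "
from bench import ticket;print(ticket.close_job())"
```

```text
the job is handed in; nothing more can be done
None
```

The carton is laid out, the green button was pressed and released, and the job was handed in shortly after 8.4 s of robot time.

- **Carton:** I pushed it near its top on the disc side with shut fingers, and it tipped over its -y edge with no visible sliding. It lies disc up, wholly inside the blue frame. Its centre is about 7 mm from the frame's centre, and it is turned about 4° to it. A second measurement after the button press gave the same position.
- **Green button:** I pressed it to its stop, where the fingertips held at z = 0.066 while the force rose to 10.5 N. After I lifted off, its top was back at about 0.072.
- **Everything else:** the red button and the pink look-alikes were not touched, and both black blocks look unmoved in the pictures. The arm ended clear, with no contact force.

No check failed. The two cameras disagreed by 2–3 mm on the button's position, which did not matter for the press.

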